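# Hold the bench waste bin open with its press lever

## Task

Hold the small lever-operated waste bin open so that a colleague can drop glass into it: with the fingertips push the upright tab of the swing stop away from the robot until the stop lies about alongside the lever and no longer under it, then press the long end of the lever down onto its rubber buffer, so that the short end raises the heavy lid, and finish while still holding it down there. Nothing is picked up or pinched: do not touch the lid itself, leave the lever in its saddle, and leave everything standing around the bin where it is.

Things in the scene. Friction and masses are not known exactly. Their poses are not given: they have to be found in the camera images.
- bin: fixed unit, base plate 430 x 140 x 8 mm. Origin on the bench straight below the lever's pivot; +x along the lever from press pad to bin, +y left, z up. The open bin (rim 90 mm high, 120 mm wide) is at x = 104 to 200 mm, the fulcrum cheeks (top 107 mm high, 52 mm wide) at x = 0, the rubber buffer (20 mm diameter, top 28 mm high) at x = -186 mm. Place and yaw (up to 0.3 rad) vary.
- saddle (a point): centre of the open-topped slots in the fulcrum cheeks in which the lever's cross pin rests, 95 mm above the bench (bin frame [0, 0, 95] mm)
- lever_pin (a point): centre of the cross pin (10 mm diameter) of the loose steel lever; lies at saddle while the lever rests there. Bar 20 mm wide, 12 mm thick, 0.45 kg; long arm 217 mm to the tip of the press pad, short arm 90 mm, its round nose under the lid's lip. At rest the long end slopes up by 0.14 rad; the lever turns about the pin.
- lever_pad (a point): centre of the top face of the press pad (44 mm along the lever, 36 mm wide, 10 mm thick) at the lever's long end, nearest the robot. At rest about 125 mm above the bench, fully down on the buffer about 40 mm, in between within 10 mm of a vertical line. Pressing takes 2 to 5 N until it meets the buffer; let go, it rises again.
- lid: heavy dark steel lid of the bin (128 mm along bin x, 124 mm wide, 10 mm thick, about 1.6 kg), hinged along the bin's far rim, 128 mm from its origin. Origin at the middle of the near edge (the lip over the lever's nose), half-way through the thickness: 96 mm above the bench when shut, about 136 mm with the lever on its buffer, where the lid is tilted about 0.32 rad. It falls shut by itself.
- stop (a joint): angle of the swing stop about its post, rad: 0 with its blade straight across under the lever (start 0 to 0.25), where it blocks the lever; clear of the lever from about 1.0; limit 1.6, blade alongside the lever. It grows as the tab is pushed towards the bin (bin +x), clockwise from above, and stays where it is left; about 1 N at the tab moves it.
- stop_hinge (a point): point on the swing stop's upright axis, 89 mm above the bench (bin frame [-80, 55, 89] mm). The blade (14 mm wide, 10 mm thick, centred at this height) reaches 67 mm from the axis, under the lever.
- stop_tab (a point): centre of the upper part of the stop's upright tab, 42 mm from the stop's axis, on the side away from the lever, 109 mm above the bench. The tab is 8 mm thick (the way it is pushed), 22 mm wide along the stop, and reaches from 84 to 126 mm above the bench.
- cover_box: bystander: small square pale blue box 27 x 27 x 14 mm; origin at the centre of its underside
- objective_can: bystander: black round can with white cap, 37 mm diameter, 64 mm high; origin at the centre of its underside
- petri_dish: bystander: clear petri dish 90 mm diameter, 16 mm high; origin at the centre of its underside
- oil_bottle: bystander: small amber dropper bottle with white cap, 28 mm diameter, 71 mm high; origin at the centre of its underside
- spirit_lamp: bystander: round glass spirit lamp, 77 mm diameter, 100 mm high; origin at the centre of its underside
- slide_pack: bystander: cardboard pack of slides 32 x 79 x 30 mm; origin at the centre of its underside
- timer: bystander: white bench timer 62 x 66 x 21 mm; origin at the centre of its underside

How it is judged (in metres and radians):
On the way, in this order (a step that is already met when the one before it is completed fails the run):
1. the swing stop is pushed clear of the lever (value of joint stop above 1.1 rad and angle between lid's own z axis and vertical below 0.08 rad), for 0.2 s.
2. the lever is pressed down by the fingers and the lid is up (angle between lid's own z axis and vertical above 0.25 rad and height (world z) of lever_pad below 0.053 m and contact force between the fingers and lever above 1 N), for 0.2 s.
At the end, for the whole second after the job is handed in: the swing stop is at more than 1.1 rad; the fingers press on the lever with more than 1 N and hold its press pad (centre of the top) lower than 53 mm above the bench, the lid is open by more than 0.25 rad and still, and the lever's pin is within 8 mm of its saddle (all of step 2 and value of joint stop above 1.1 rad and angular speed of lid below 0.05 rad/s and distance between lever_pin and saddle below 0.008 m); the arm keeps its last pose, push and grip.
It fails at once if the robot touches the lid (contact force between any of the fingers, the arm and lid above 0.5 N).
It fails at once if the lever is lifted or pushed out of its saddle (pin more than 12 mm away) (distance between lever_pin and saddle above 0.012 m).
It fails at once if a bystander is moved by more than 20 mm, lifted or knocked over (distance of any of cover_box, objective_can, petri_dish, oil_bottle, spirit_lamp, slide_pack, timer from where it was at the start of the episode above 0.02 m or angle between any of cover_box, objective_can, petri_dish, oil_bottle, spirit_lamp, slide_pack, timer's own z axis and vertical above 0.5 rad).
It also fails if it takes over 42 s, if anything falls off the work surface, if the arm or the gripper's body presses on something with over 40 N, if the wrist force passes 120 N, or if a joint passes its speed limit or range.

## Robot

A 7-joint arm with a two-finger parallel gripper is mounted at the origin on a cart in front of the work surface, level with it; the furniture and walls round the work are solid. World frame = base frame: x ahead of the robot, y to its left, z up, the work surface at z = 0. Lengths are in mm, angles in rad, forces in N, time in s.
With the tool pointing down it reaches from about 425 to 875 mm from the base axis. Payload 8.4 kg.
Tool frame: the origin (TCP) lies between the finger pads; the fingertips stand 19 mm ahead of it and the grasp point (between the pads) is the TCP; y points along the fingers, z is the direction in which the jaws open and shut, and the axes are right-handed (so a half turn about y gives the same grasp; the last joint's range is limited). The gripper opens to 85 mm and grips with 20 to 120 N. Pads are 22 mm wide; open, the fingers measure 114 mm over their backs; the gripper's body (76 mm by 85 mm) begins 54 mm behind the grasp point. The pads swing forward as they close: fully open they stand 13 mm farther back than shut.
Start: joints at [-1.36, 0.333, 0.04, 1.465, -0.013, 1.343, -0.059], TCP at [198.166, 619.028, 250.308] pointing down, gripper open.
Joint ranges: [-2.58, 2.58], [-0.38, 2.09], [-1.3, 1.39], [0.25, 2.4], [-1.5, 4.64], [0.08, 2.09], [-2.65, 2.65]. Speed limits (rad/s): [2.22, 2.22, 2.79, 2.79, 3.14, 3.14, 3.14].

## Interface

Orientations are given as a unit quaternion [x, y, z, w].
In Python, from station import * gives the robot as it stands.
- The arm moves only by the shell command python3 -m inch 'ROWS' [FORCE]. ROWS is JSON, a list of rows, each an object of numbers: "dx", "dy", "dz": the shift along the world's x, y, z in mm; "wx", "wy", "wz": the turn, a rotation vector about the world's x, y, z in degrees; "gripper": the opening, from 0 (shut) to 1 (fully open). A call has exactly 8 rows; each row shifts and turns the commanded pose from where the row before left it; what a row does not reach is not made up. A row lasts 1/8 s, in which the tool goes at most 62.5 mm and 10.7 degrees, less where a joint would pass 70% of its speed; a pose out of reach is approached as far as the arm can. A call with a gripper value outside its range is refused whole. The fingers move at their own pace and stop on an object; FORCE is the grip in N (left out, the last holds). Time passes only in rows, so rows that do not move let the fingers close, or fill a call up. It gives the time, the measured TCP pose, the force and the opening at its end, in the units of the state.
- get_obs(): the state, without advancing time (a new reading comes with each control period).
- capture(name): name is "scene" or "side" or "wrist"; returns a dict with "pixels" (480x640x3 uint8, blue, green, red), "K" (3x3 intrinsics, pixels), "k1" (the pictures are not rectified: a ray, as slopes to the right and down, at radius r is drawn at 1 + k1 r^2 times it, then the intrinsics apply), "R" (3x3) and "t" (3): a world point X has camera coordinates R X + t; the wrist camera has in their place "tool_from_camera" (4x4, takes a point from camera to tool coordinates, whose origin is the TCP and whose axes are the tool frame's). Camera axes: x right, y down, z forward; pixel columns grow to the right and rows downward; lengths in mm; the calibration is good to about 2 mm. A picture is of the moment at which its call begins: read the wrist's pose just before it. There is no depth.
- sign_off(): hands the job in, once; it reports no verdict.
Trained networks look in the newest picture that a camera, given by its name, has taken for a name from the list of things; names that differ only in an ending like _2 or _b are one class to them, and where a whole thing is asked for, a point or a joint stands for the part that bears it (a point fixed in the world has none). Each returns a list of dicts, best first, with "conf" (0 to 1); they miss things now and then, are a little off and sometimes report something else, mostly with a low value. They report only what shows in the picture. A call takes as long as a camera call.
- cut_out(name, camera): "pixels" (480x640 bool, what is visible of it) and "rect" ([left, top, width, height] in pixels, round what is visible of it).
- spot_point(name, camera): "centre" ([column, row] in pixels: a listed point, or the origin of a listed thing).
The state is a dict: "time": time; "q": joint angles; "qvel": joint speeds; "joint_efforts": joint torques, N m; "tcp_pos": TCP position; "orientation": TCP orientation; "wrist_force": force on the tool from outside, world axes, zero at the start; "wrist_torque": the same for the moment, N m; "width": opening from 0.0 (shut) to 1.0 (fully open).
Only numpy, scipy, OpenCV 4.12 (cv2) and the standard library are available. Lean on these libraries where they do the work, as an engineer would, in place of code of your own. Each camera call takes 0.05 s, during which the arm holds its last target. There are 200 camera calls.

## Working session

There is one attempt and no reset: what is moved stays moved. The work goes in short steps, Python scripts to look and compute and a shell command to move; the robot and the scene stay as the last step left them, time stands still between calls to the robot, and variables do not carry over. Pictures are saved under pics/ and viewed, about 8 in all and at most 12, crops included, and the job is handed in when it is done.

```bash
mkdir -p pics; cat > h.py <<'E'
from station import *
import numpy as np, cv2
from scipy.optimize import least_squares
from scipy.spatial.transform import Rotation as Ro
def proj(c,X):
    p=np.asarray(X,float)@c["R"].T+c["t"]; s=p[...,:2]/p[...,2:]
    s=s*(1+c["k1"]*(s**2).sum(-1,keepdims=True)); K=c["K"]
    return np.stack([K[0,0]*s[...,0]+K[0,2],K[1,1]*s[...,1]+K[1,2]],-1)
def cam(n,save=None):
    o=get_obs(); c=capture(n)
    for k in ("K","R","t","tool_from_camera"):
        if k in c: c[k]=np.array(c[k],float)
    if "tool_from_camera" in c:
        T=c["tool_from_camera"]; W=Ro.from_quat(o["orientation"]).as_matrix()
        Rw=W@T[:3,:3]; tw=W@T[:3,3]+np.array(o["tcp_pos"])
        c["R"]=Rw.T; c["t"]=-Rw.T@tw
    if save: cv2.imwrite(save,c["pixels"])
    return c
def bw(p,X):
    X=np.asarray(X,float); a=p[2]; c,s=np.cos(a),np.sin(a)
    return np.array([p[0]+c*X[0]-s*X[1],p[1]+s*X[0]+c*X[1],X[2]])
E
cat > m.py <<'E'
from h import *
import sys
obs={}
cs={n:cam(n,f"pics/{n}0.png") for n in ("scene","side")}
for n in cs:
    for k in ("saddle","lever_pin","lever_pad","stop_hinge","stop_tab","lid"):
        for d in spot_point(k,n)[:1]:
            print(n,k,round(d["conf"],2),np.round(d["centre"],1)); obs[n,k]=(d["conf"],np.array(d["centre"]))
P={"saddle":[0,0,95],"lever_pin":[0,0,95],"stop_hinge":[-80,55,89],"lever_pad":[-193,0,125],"lid":[72,0,96]}
def tab(a): return [-80+42*np.sin(a),55+42*np.cos(a),109]
def res(v):
    r=[]
    for (n,k),(cf,u) in obs.items():
        if cf<.3: continue
        X=tab(v[3]) if k=="stop_tab" else P[k]
        r+=list(proj(cs[n],bw(v,X))-u)
    return r
best=min((least_squares(res,[x,y,a,.1],loss="soft_l1",f_scale=3) for x in(550,700) for y in (-200,0,200) for a in (0,)),key=lambda s:s.cost)
v=best.x; print(v,np.round(res(v),1))
for k,X in [*P.items(),("tab",tab(v[3]))]: print(k,bw(v,X).round(1))
for b in ("cover_box","objective_can","petri_dish","oil_bottle","spirit_lamp","slide_pack","timer"):
    for n in cs:
        for d in spot_point(b,n)[:1]:
            c=cs[n];s=least_squares(lambda q:proj(c,[q[0],q[1],0])-d["centre"],[600,0]); print(b,n,round(d["conf"],2),s.x.round(0))
print(get_obs())
cv2.imwrite("pics/a.png",cv2.resize(np.hstack([cs[n]["pixels"] for n in cs]),(800,300)))
E
python3 m.py
```

```text
scene saddle 0.74 [323.9 210.8]
scene lever_pin 0.83 [328.1 207.6]
scene lever_pad 0.88 [259.1 218.2]
scene stop_hinge 0.6 [295.7 202.1]
scene stop_tab 0.44 [289.3 191.2]
scene lid 0.98 [352.4 203. ]
side saddle 0.74 [292.1 272.1]
side lever_pin 0.83 [294.5 270.5]
side lever_pad 0.57 [388.4 273.6]
side stop_hinge 0.6 [325.8 301.7]
side stop_tab 0.82 [317.4 307.5]
side lid 0.91 [259.5 266.6]
[ 6.31579323e+02  2.30310460e+02 -8.81303990e-02  8.33502434e-02] [ 1.2 -2.3 -3.   0.9  3.   0.5 -1.8  2.   1.  -1.3 -5.  -0.8  0.4 -1.3
 -2.   0.3  1.8  3.4 -0.7 -2.2  0.7 -0.  -1.2 -2.4]
saddle [631.6 230.3  95. ]
lever_pin [631.6 230.3  95. ]
stop_hinge [556.7 292.1  89. ]
lever_pad [439.3 247.3 125. ]
lid [703.3 224.   96. ]
tab [563.9 333.5 109. ]
cover_box scene 0.59 [508. 360.]
cover_box side 0.62 [503. 355.]
objective_can scene 0.68 [642. 393.]
objective_can side 0.77 [643. 381.]
petri_dish scene 0.83 [514. 105.]
petri_dish side 0.95 [503. 100.]
oil_bottle side 0.55 [638. 114.]
spirit_lamp scene 0.76 [657. 504.]
spirit_lamp side 0.83 [645. 497.]
slide_pack scene 0.66 [444. 513.]
slide_pack side 0.9 [442. 496.]
timer scene 0.67 [ 531. -191.]
timer side 0.68 [ 521. -188.]
{'time': 1.4, 'q': array([-1.36017227,  0.33319109,  0.03989744,  1.46538004, -0.01342011,
        1.34329432, -0.0584918 ]), 'qvel': array([-4.00412146e-04, -9.98465817e-04,  1.64223426e-03, -8.61924925e-04,
       -6.61047852e-05, -1.15507976e-03, -3.45351315e-04]), 'joint_efforts': array([ 1.23194222e-04, -6.58296633e+01,  1.36315919e+00, -4.05819905e+01,
        1.66630681e-02,  2.88195130e-03,  1.67643230e-05]), 'tcp_pos': array([198.17753317, 619.03508825, 250.32339167]), 'orientation': array([ 0.69863946, -0.1091205 ,  0.10909996, -0.6986364 ]), 'wrist_force': array([ 0.49060066, -0.58405314, -0.19641532]), 'wrist_torque': array([-0.04784807, -0.04117498, -0.01873672]), 'width': 0.999613767597471}
```

```bash
python3 -c "
from h import *
W=Ro.from_quat(get_obs()['orientation']).as_matrix();print(W.round(3));c=cam('wrist');print(c['tool_from_camera'].round(2),c['K'])"
```

```text
[[ 0.952 -0.     0.305]
 [-0.305  0.     0.952]
 [-0.    -1.    -0.   ]]
[[  -0.      0.95    0.31  -80.15]
 [   0.     -0.31    0.95 -123.82]
 [   1.      0.     -0.     -0.29]
 [   0.      0.      0.      1.  ]] [[358.27634392   0.         311.04402128]
 [  0.         358.27634392 237.38902426]
 [  0.           0.           1.        ]]
```

View pics/scene0.png

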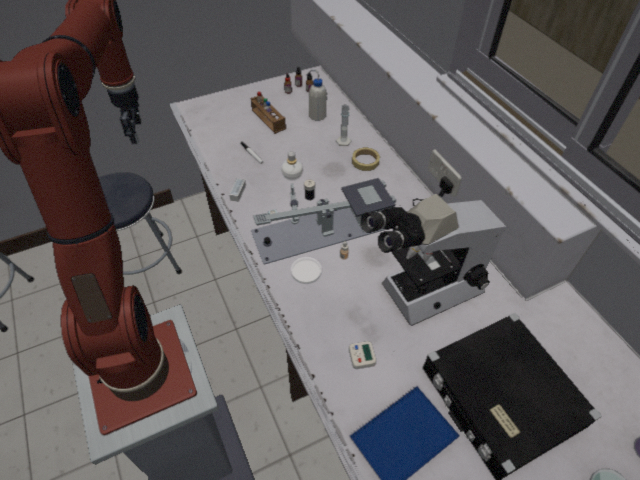

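View pics/side0.png

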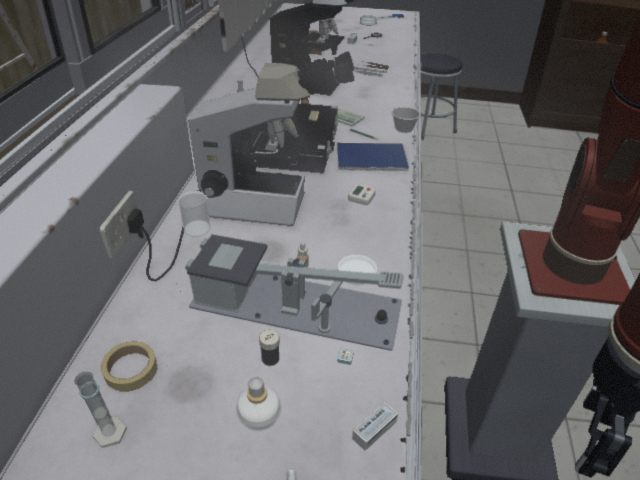

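```bash
python3 -m inch '[{"dx":36,"dy":-35,"wz":3,"gripper":0},{"dx":36,"dy":-35,"wz":3},{"dx":36,"dy":-35,"wz":3},{"dx":36,"dy":-35,"wz":3},{"dx":36,"dy":-35,"wz":1},{"dx":36,"dy":-35},{"dx":36,"dy":-35},{"dx":36,"dy":-35}]'
cat > w.py <<'E'
from h import *
import sys
c=cam("wrist",sys.argv[1]); o=get_obs(); print(o["time"],o["tcp_pos"].round(1),Ro.from_quat(o["orientation"]).as_matrix().round(3).tolist(),o["wrist_force"].round(2),o["width"])
obs={}
for k in ("saddle","lever_pin","lever_pad","stop_hinge","stop_tab","lid"):
    for d in spot_point(k,"wrist")[:1]:
        print(k,round(d["conf"],2),np.round(d["centre"],1)); obs[k]=(d["conf"],np.array(d["centre"]))
P={"saddle":[0,0,95],"lever_pin":[0,0,95],"stop_hinge":[-80,55,89],"lever_pad":[-193,0,125],"lid":[72,0,96]}
def tab(a): return [-80+42*np.sin(a),55+42*np.cos(a),109]
def res(v):
    r=[]
    for k,(cf,u) in obs.items():
        if cf<.3: continue
        X=tab(v[3]) if k=="stop_tab" else P[k]
        r+=list(proj(c,bw(v,X))-u)
    return r
s=least_squares(res,[631,230,-.088,.1],loss="soft_l1",f_scale=3); v=s.x
print(v.round(3),np.round(res(v),1))
for k,X in [*P.items(),("tab",tab(v[3]))]: print(k,bw(v,X).round(1))
a0=v[3]
print("finger path")
for a in np.linspace(a0,1.5,7):
    t=np.array(tab(a)); h=4+11*abs(np.cos(a))+14.5*abs(np.sin(a))
    print(round(a,2),bw(v,[t[0]-h*np.cos(a),t[1]+h*np.sin(a),109]).round(1))
E
python3 w.py pics/w1.png
```

```text
1.5 [198.2 619.  250.3] [[0.952, -0.0, 0.305], [-0.305, 0.0, 0.952], [-0.0, -1.0, 0.0]] [0.42 0.69 0.61] 0.9988657875419976
[ 6.31e+02  2.30e+02 -8.80e-02  1.00e-01] []
saddle [631. 230.  95.]
lever_pin [631. 230.  95.]
stop_hinge [556.1 291.8  89. ]
lever_pad [438.7 247.  125. ]
lid [702.7 223.7  96. ]
tab [564.  333.1 109. ]
finger path
0.1 [547.9 336.1 109. ]
0.33 [555.9 338.  109. ]
0.57 [565. 338. 109.]
0.8 [574.8 335.4 109. ]
1.03 [584.4 330.  109. ]
1.27 [592.6 321.5 109. ]
1.5 [598.5 310.3 109. ]invalid input at $[0]: expected keys dx, dy, dz, wx, wy, wz, gripper
```

View pics/w1.png

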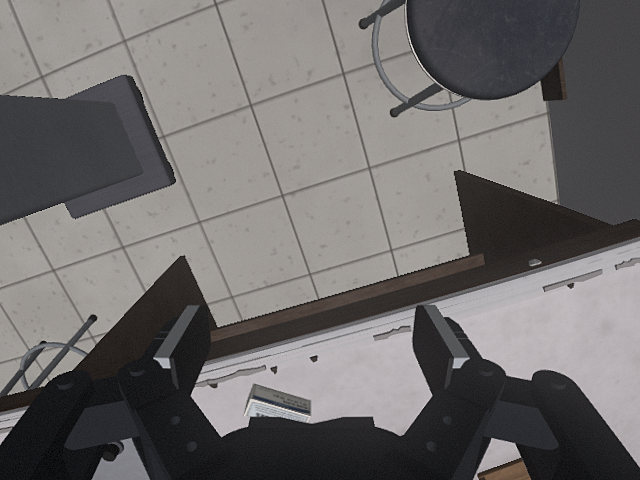

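```bash
python3 -m inch '[{"dx":36,"dy":-35,"dz":0,"wx":0,"wy":0,"wz":3,"gripper":0},{"dx":36,"dy":-35,"dz":0,"wx":0,"wy":0,"wz":3,"gripper":0},{"dx":36,"dy":-35,"dz":0,"wx":0,"wy":0,"wz":3,"gripper":0},{"dx":36,"dy":-35,"dz":0,"wx":0,"wy":0,"wz":3,"gripper":0},{"dx":36,"dy":-35,"dz":0,"wx":0,"wy":0,"wz":1,"gripper":0},{"dx":36,"dy":-35,"dz":0,"wx":0,"wy":0,"wz":0,"gripper":0},{"dx":36,"dy":-35,"dz":0,"wx":0,"wy":0,"wz":0,"gripper":0},{"dx":36,"dy":-35,"dz":0,"wx":0,"wy":0,"wz":0,"gripper":0}]'
python3 w.py pics/w2.png
```

```text
time: 2.8
tcp_pos: [487.2, 337.8, 250.6]
orientation: [-0.706, 0.029, -0.029, 0.707]
wrist_force: [0.2, 1.0, -0.2]
width: 0.003
2.85 [492.6 331.  250.7] [[0.996, 0.003, 0.091], [-0.091, -0.003, 0.996], [0.003, -1.0, -0.002]] [ 3.43 -6.06 -0.11] 0.00044922443725752985
lever_pin 0.55 [177.  179.1]
lever_pad 0.7 [181.3 179.7]
stop_hinge 0.97 [268.7 301.3]
[ 6.20173e+02  2.00134e+02 -2.71000e-01  1.00000e-01] [  2.  189.5   1.1  -7.3 -21.2   1.3]
saddle [620.2 200.1  95. ]
lever_pin [620.2 200.1  95. ]
stop_hinge [557.8 274.5  89. ]
lever_pad [434.2 251.7 125. ]
lid [689.6 180.9  96. ]
tab [573.  313.7 109. ]
finger path
0.1 [557.7 319.6 109. ]
0.33 [565.9 320.  109. ]
0.57 [574.9 318.3 109. ]
0.8 [584.1 314.  109. ]
1.03 [592.5 306.9 109. ]
1.27 [599.1 297.  109. ]
1.5 [602.8 285.  109. ]
```

View pics/w2.png

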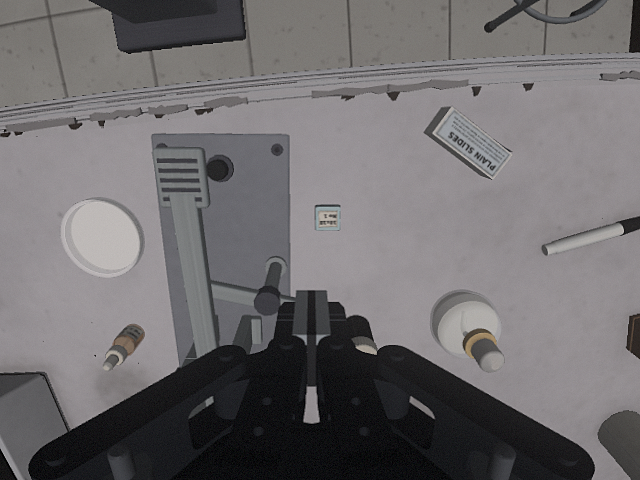

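```bash
python3 -m inch '[{"dx":15,"dy":15,"dz":5,"wx":0,"wy":0,"wz":0,"gripper":0},{"dx":15,"dy":15,"dz":5,"wx":0,"wy":0,"wz":0,"gripper":0},{"dx":15,"dy":15,"dz":5,"wx":0,"wy":0,"wz":0,"gripper":0},{"dx":15,"dy":15,"dz":5,"wx":0,"wy":0,"wz":0,"gripper":0},{"dx":10,"dy":0,"dz":0,"wx":0,"wy":0,"wz":0,"gripper":0},{"dx":0,"dy":0,"dz":0,"wx":0,"wy":0,"wz":0,"gripper":0},{"dx":0,"dy":0,"dz":0,"wx":0,"wy":0,"wz":0,"gripper":0},{"dx":0,"dy":0,"dz":0,"wx":0,"wy":0,"wz":0,"gripper":0}]'
cat > f.py <<'E'
from h import *
import sys
o=get_obs(); print(o["time"],o["tcp_pos"].round(1),o["wrist_force"].round(2))
P={"saddle":[0,0,95],"lever_pin":[0,0,95],"stop_hinge":[-80,55,89],"lever_pad":[-193,0,125],"lid":[72,0,96]}
def tab(a): return [-80+42*np.sin(a),55+42*np.cos(a),109]
obs=[]
for n in ("wrist","scene","side"):
    c=cam(n,f"pics/{sys.argv[1]}{n}.png")
    for k in (*P,"stop_tab"):
        for d in spot_point(k,n)[:1]:
            if d["conf"]>.3: obs.append((n,k,c,d["centre"],d["conf"]))
def res(v):
    r=[]
    for n,k,c,u,_ in obs:
        X=bw(v,tab(v[3]) if k=="stop_tab" else P[k]); dep=(c["R"]@X+c["t"])[2]
        r+=list((proj(c,X)-u)*dep/c["K"][0,0])   # mm residuals
    return np.array(r)
v=least_squares(res,[631,230,-.088,.1],loss="soft_l1",f_scale=4).x
print(v.round(3))
for (n,k,c,u,cf),r in zip(obs,res(v).reshape(-1,2)): print(n,k,round(cf,2),np.round(u,0),r.round(1))
for k,X in [*P.items(),("tab",tab(v[3]))]: print(k,bw(v,X).round(1))
for a in (v[3],.4,.7,1,1.25,1.5):
    t=np.array(tab(a)); h=4+11*abs(np.cos(a))+14.5*abs(np.sin(a))
    print(round(a,2),bw(v,[t[0]-h*np.cos(a),t[1]+h*np.sin(a),109]).round(1))
E
python3 f.py b
```

```text
time: 4.15
tcp_pos: [555.8, 398.8, 270.5]
orientation: [-0.706, 0.029, -0.029, 0.707]
wrist_force: [1.0, 0.2, -0.2]
width: 0.002
4.15 [555.8 398.8 270.5] [ 0.99  0.21 -0.25]
[ 6.31285e+02  2.31350e+02 -9.50000e-02  1.05000e-01]
wrist saddle 0.74 [144. 304.] [0.2 2.8]
wrist lever_pin 0.63 [141. 307.] [2.2 0.5]
wrist stop_hinge 0.88 [195. 224.] [-0.7  1.5]
wrist lever_pad 0.7 [92. 90.] [ 0.1 -0.6]
wrist lid 0.91 [153. 372.] [ 0.9 -2.3]
wrist stop_tab 0.82 [234. 244.] [ 2.2 -5.2]
scene saddle 0.97 [326. 211.] [-2.7 -6.9]
scene lever_pin 0.69 [326. 207.] [-3.9  3.8]
scene stop_hinge 0.6 [293. 203.] [1.5 1.1]
scene lever_pad 0.95 [262. 215.] [-1.7 10.1]
scene lid 0.77 [353. 202.] [-17.  -1.]
scene stop_tab 0.5 [289. 193.] [  5.1 -10.1]
side saddle 0.95 [293. 273.] [-1.3 -3.8]
side lever_pin 0.77 [293. 274.] [-0.7 -5.2]
side stop_hinge 0.69 [326. 302.] [-2.1 -3.8]
side lever_pad 0.55 [390. 275.] [-0.2  5.3]
side lid 0.83 [260. 269.] [-2.2 -9.1]
side stop_tab 0.94 [316. 310.] [ 1.7 -4.3]
saddle [631.3 231.3  95. ]
lever_pin [631.3 231.3  95. ]
stop_hinge [556.8 293.7  89. ]
lever_pad [439.1 249.6 125. ]
lid [703.  224.6  96. ]
tab [565.2 334.8 109. ]
0.11 [549.  338.1 109. ]
0.4 [559.4 340.  109. ]
0.7 [571.6 338.6 109. ]
1 [584.  332.6 109. ]
1.25 [593.  323.8 109. ]
1.5 [599.3 311.9 109. ]
```

View pics/bwrist.png

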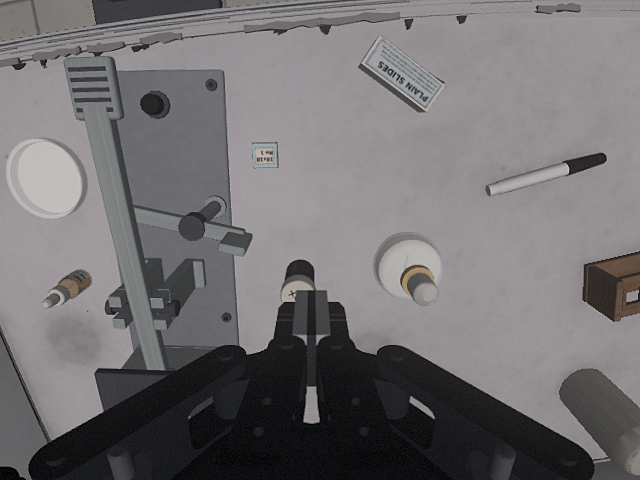

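```bash
python3 -m inch '[{"dx":-14,"dy":-20,"dz":0,"wx":0,"wy":0,"wz":0,"gripper":0},{"dx":-14,"dy":-20,"dz":0,"wx":0,"wy":0,"wz":0,"gripper":0},{"dx":-14,"dy":-20,"dz":0,"wx":0,"wy":0,"wz":0,"gripper":0},{"dx":0,"dy":0,"dz":-35,"wx":0,"wy":0,"wz":0,"gripper":0},{"dx":0,"dy":0,"dz":-40,"wx":0,"wy":0,"wz":0,"gripper":0},{"dx":0,"dy":0,"dz":-40,"wx":0,"wy":0,"wz":0,"gripper":0},{"dx":0,"dy":0,"dz":-40,"wx":0,"wy":0,"wz":0,"gripper":0},{"dx":0,"dy":0,"dz":0,"wx":0,"wy":0,"wz":0,"gripper":0}]'
python3 f.py c
```

```text
time: 6.2
tcp_pos: [512.4, 337.9, 112.5]
orientation: [0.708, -0.031, 0.028, -0.705]
wrist_force: [0.3, -0.3, 0.8]
width: -0.003
6.2 [512.4 337.9 112.5] [ 0.35 -0.34  0.78]
[ 6.32580e+02  2.27707e+02 -1.20000e-01  3.30000e-02]
wrist lever_pad 0.91 [ 20. 175.] [2.6 0.6]
wrist lid 0.47 [  4. 260.] [ 95.7 190.8]
wrist stop_tab 0.9 [310. 432.] [ 0.8 -2.5]
scene saddle 0.73 [324. 211.] [ 6.  -5.8]
scene lever_pin 0.65 [326. 209.] [-2.   1.1]
scene stop_hinge 0.85 [293. 200.] [ 4.2 10.4]
scene lever_pad 0.58 [352. 202.] [-254.8   44.3]
scene lid 0.82 [351. 202.] [-7.7  4.3]
scene stop_tab 0.66 [291. 191.] [-0.8 -5.1]
side saddle 0.56 [288. 267.] [9.4 5. ]
side lever_pin 0.83 [292. 272.] [ 0.8 -4.6]
side stop_hinge 0.64 [323. 302.] [ 0.4 -5.2]
side lever_pad 0.65 [391. 277.] [-2.8  1.7]
side lid 0.65 [259. 264.] [-1.4 -2.3]
side stop_tab 0.75 [318. 309.] [-1.2 -3.5]
saddle [632.6 227.7  95. ]
lever_pin [632.6 227.7  95. ]
stop_hinge [559.7 291.9  89. ]
lever_pad [441.  250.7 125. ]
lid [704.1 219.1  96. ]
tab [566.1 333.4 109. ]
0.03 [550.8 335.7 109. ]
0.4 [563.4 338.1 109. ]
0.7 [575.6 336.4 109. ]
1 [587.9 330.1 109. ]
1.25 [596.6 321.1 109. ]
1.5 [602.6 309.  109. ]
```

View pics/cwrist.png

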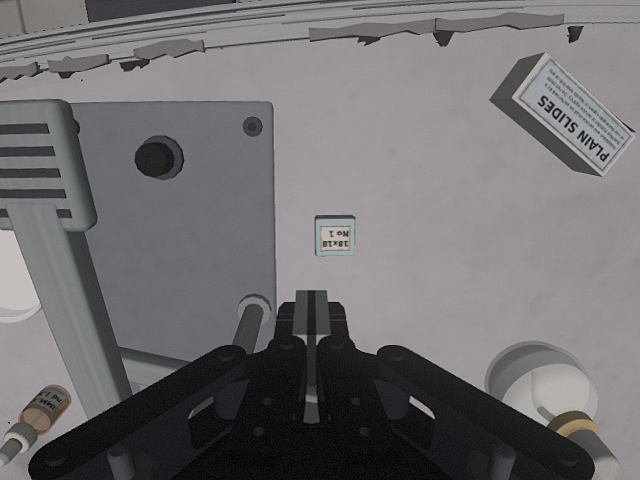

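```bash
python3 -m inch '[{"dx":18,"dy":0,"dz":0,"wx":0,"wy":0,"wz":0,"gripper":0},{"dx":19,"dy":0,"dz":0,"wx":0,"wy":0,"wz":0,"gripper":0},{"dx":13,"dy":2,"dz":0,"wx":0,"wy":0,"wz":0,"gripper":0},{"dx":12,"dy":-2,"dz":0,"wx":0,"wy":0,"wz":0,"gripper":0},{"dx":13,"dy":-7,"dz":0,"wx":0,"wy":0,"wz":0,"gripper":0},{"dx":9,"dy":-9,"dz":0,"wx":0,"wy":0,"wz":0,"gripper":0},{"dx":6,"dy":-11,"dz":0,"wx":0,"wy":0,"wz":0,"gripper":0},{"dx":0,"dy":0,"dz":0,"wx":0,"wy":0,"wz":0,"gripper":0}]'
python3 f.py d | head -12
```

```text
time: 8.25
tcp_pos: [605.1, 309.9, 115.5]
orientation: [0.707, -0.03, 0.03, -0.706]
wrist_force: [-0.4, 0.5, 0.3]
width: -0.002
8.25 [605.1 309.9 115.5] [-0.4   0.51  0.3 ]
[ 6.29800e+02  2.30607e+02 -1.07000e-01  4.55350e+01]
wrist lever_pin 0.86 [156. 363.] [-0.3 -1. ]
wrist stop_hinge 0.59 [262. 202.] [ 1.3 -0.8]
wrist stop_tab 0.64 [263. 311.] [-0.1 -0.2]
scene saddle 0.88 [323. 211.] [ 5.5 -6.3]
scene lever_pin 0.66 [239. 191.] [255.5  52. ]
scene stop_hinge 0.76 [293. 201.] [0.2 7.8]
scene lever_pad 0.77 [262. 216.] [-2.4  6.2]
scene lid 0.76 [350. 204.] [-10.1  -2.7]
scene stop_tab 0.67 [305. 196.] [ 5.2 -1. ]
side saddle 0.92 [294. 271.] [-1.2 -0.3]
```

View pics/dwrist.png

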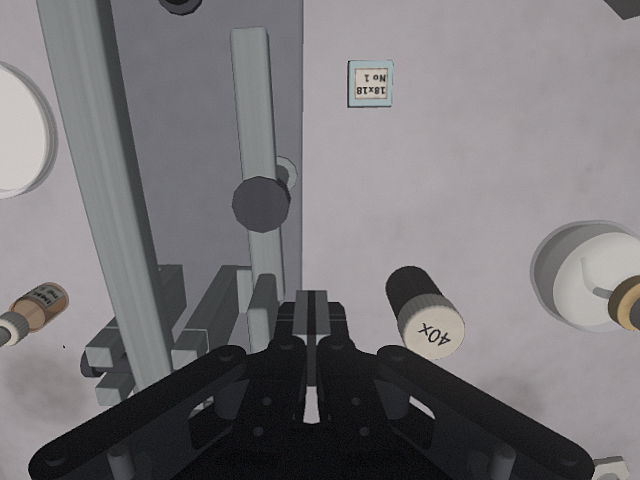

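```bash
python3 -m inch '[{"dx":0,"dy":10,"dz":0,"wx":0,"wy":0,"wz":0,"gripper":0},{"dx":0,"dy":0,"dz":30,"wx":0,"wy":0,"wz":0,"gripper":0},{"dx":0,"dy":0,"dz":35,"wx":0,"wy":0,"wz":0,"gripper":0},{"dx":0,"dy":0,"dz":35,"wx":0,"wy":0,"wz":0,"gripper":0},{"dx":-41,"dy":-18,"dz":0,"wx":0,"wy":0,"wz":0,"gripper":0},{"dx":-41,"dy":-18,"dz":0,"wx":0,"wy":0,"wz":0,"gripper":0},{"dx":-41,"dy":-18,"dz":0,"wx":0,"wy":0,"wz":0,"gripper":0},{"dx":-41,"dy":-17,"dz":0,"wx":0,"wy":0,"wz":0,"gripper":0}]'
python3 f.py e >/dev/null; sed -i 's/-.088,.1\]/-.088,1.5]/' f.py; python3 f.py e | head -28
```

```text
time: 10.3
tcp_pos: [438.8, 251.1, 215.5]
orientation: [-0.706, 0.029, -0.029, 0.707]
wrist_force: [0.2, 0.7, 0.4]
width: -0.005
11.35 [440.1 251.  215.3] [-0.56 -0.89  1.03]
[ 6.32989e+02  2.31698e+02 -9.90000e-02  1.16000e+00]
wrist lever_pad 0.74 [310. 251.] [1.2 1. ]
wrist lid 0.44 [178. 281.] [121.8 201.6]
scene saddle 0.55 [323. 213.] [  6.7 -15.5]
scene lever_pin 0.65 [327. 203.] [-3.7 14.1]
scene stop_hinge 0.96 [294. 201.] [1.2 6.9]
scene lever_pad 0.97 [264. 215.] [-4.5  6.9]
scene lid 0.69 [353. 201.] [-16.7   3.9]
scene stop_tab 0.75 [239. 192.] [197.8  -0.8]
side saddle 0.82 [290. 272.] [ 2.4 -1.9]
side lever_pin 0.56 [291. 272.] [ 2.2 -2.5]
side stop_hinge 0.9 [322. 303.] [ 4.1 -5.4]
side lever_pad 0.68 [390. 274.] [-0.7  7.4]
side lid 0.94 [259. 264.] [-2.4  1.2]
side stop_tab 0.76 [304. 291.] [-3.6  7.1]
saddle [633.  231.7  95. ]
lever_pin [633.  231.7  95. ]
stop_hinge [558.8 294.4  89. ]
lever_pad [440.9 250.8 125. ]
lid [704.6 224.6  96. ]
tab [598.8 307.2 109. ]
1.16 [592.2 327.9 109. ]
0.4 [561.6 340.7 109. ]
0.7 [573.8 339.2 109. ]
1 [586.2 333.2 109. ]
1.25 [595.1 324.3 109. ]
1.5 [601.4 312.4 109. ]
```

View pics/ewrist.png

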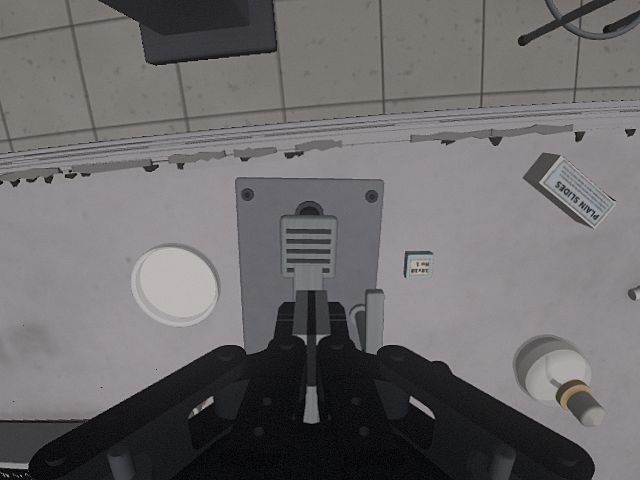

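```bash
python3 -m inch '[{"dx":0,"dy":0,"dz":-25,"wx":0,"wy":0,"wz":0,"gripper":0},{"dx":0,"dy":0,"dz":-25,"wx":0,"wy":0,"wz":0,"gripper":0},{"dx":0,"dy":0,"dz":-15,"wx":0,"wy":0,"wz":0,"gripper":0},{"dx":0,"dy":0,"dz":-10,"wx":0,"wy":0,"wz":0,"gripper":0},{"dx":-1,"dy":0,"dz":-10,"wx":0,"wy":0,"wz":0,"gripper":0},{"dx":-1,"dy":0,"dz":-10,"wx":0,"wy":0,"wz":0,"gripper":0},{"dx":0,"dy":0,"dz":-10,"wx":0,"wy":0,"wz":0,"gripper":0},{"dx":0,"dy":0,"dz":0,"wx":0,"wy":0,"wz":0,"gripper":0}]'
python3 -m inch '[{"dx":0,"dy":0,"dz":-10,"wx":0,"wy":0,"wz":0,"gripper":0},{"dx":1,"dy":0,"dz":-10,"wx":0,"wy":0,"wz":0,"gripper":0},{"dx":1,"dy":0,"dz":-10,"wx":0,"wy":0,"wz":0,"gripper":0},{"dx":2,"dy":0,"dz":-8,"wx":0,"wy":0,"wz":0,"gripper":0},{"dx":1,"dy":0,"dz":-5,"wx":0,"wy":0,"wz":0,"gripper":0},{"dx":0,"dy":0,"dz":0,"wx":0,"wy":0,"wz":0,"gripper":0},{"dx":0,"dy":0,"dz":0,"wx":0,"wy":0,"wz":0,"gripper":0},{"dx":0,"dy":0,"dz":0,"wx":0,"wy":0,"wz":0,"gripper":0}]'
```

```text
time: 13.4
tcp_pos: [437.8, 251.0, 109.6]
orientation: [0.707, -0.03, 0.029, -0.706]
wrist_force: [-2.7, 0.9, 2.5]
width: 0.0
time: 14.4
tcp_pos: [442.8, 250.9, 67.2]
orientation: [0.707, -0.029, 0.029, -0.706]
wrist_force: [-0.0, -0.6, 0.0]
width: -0.0
```

```bash
python3 -m inch '[{"dx":0,"dy":0,"dz":-2,"wx":0,"wy":0,"wz":0,"gripper":0},{"dx":0,"dy":0,"dz":-2,"wx":0,"wy":0,"wz":0,"gripper":0},{"dx":0,"dy":0,"dz":-1,"wx":0,"wy":0,"wz":0,"gripper":0},{"dx":0,"dy":0,"dz":0,"wx":0,"wy":0,"wz":0,"gripper":0},{"dx":0,"dy":0,"dz":0,"wx":0,"wy":0,"wz":0,"gripper":0},{"dx":0,"dy":0,"dz":0,"wx":0,"wy":0,"wz":0,"gripper":0},{"dx":0,"dy":0,"dz":0,"wx":0,"wy":0,"wz":0,"gripper":0},{"dx":0,"dy":0,"dz":0,"wx":0,"wy":0,"wz":0,"gripper":0}]'
python3 - <<'E'
from h import *
for i in range(3): a=cam("side","pics/f_side.png"); print(get_obs()["wrist_force"].round(2),get_obs()["tcp_pos"].round(1))
w=cam("wrist"); cr=a["pixels"][220:400,180:460]
cv2.imwrite("pics/f.png",np.vstack([cv2.resize(cr,(560,360)),cv2.resize(w["pixels"],(560,420))])[:600])
E
```

```text
time: 15.4
tcp_pos: [443.2, 251.1, 62.3]
orientation: [-0.706, 0.029, -0.029, 0.707]
wrist_force: [-0.6, 0.0, 2.8]
width: 0.002
[ 1.46 -0.08  3.46] [443.2 251.1  62.3]
[0.56 0.32 3.76] [443.2 251.1  62.3]
[-0.52  0.6   3.12] [443.2 251.1  62.3]
```

View pics/f.png

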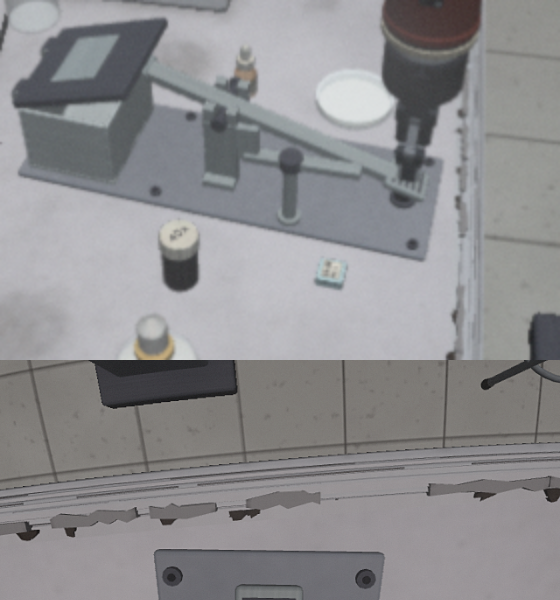

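The side view shows the lid raised and the stop beside the lever, with the fingers pressing the pad just above the buffer. I'll press on until it sits firmly.

```bash
python3 -m inch '[{"dx":0,"dy":0,"dz":-1,"wx":0,"wy":0,"wz":0,"gripper":0},{"dx":0,"dy":0,"dz":-1,"wx":0,"wy":0,"wz":0,"gripper":0},{"dx":0,"dy":0,"dz":-1,"wx":0,"wy":0,"wz":0,"gripper":0},{"dx":0,"dy":0,"dz":0,"wx":0,"wy":0,"wz":0,"gripper":0},{"dx":0,"dy":0,"dz":0,"wx":0,"wy":0,"wz":0,"gripper":0},{"dx":0,"dy":0,"dz":0,"wx":0,"wy":0,"wz":0,"gripper":0},{"dx":0,"dy":0,"dz":0,"wx":0,"wy":0,"wz":0,"gripper":0},{"dx":0,"dy":0,"dz":0,"wx":0,"wy":0,"wz":0,"gripper":0}]'
```

```text
time: 16.6
tcp_pos: [443.6, 251.3, 61.1]
orientation: [-0.706, 0.029, -0.03, 0.707]
wrist_force: [-6.2, -3.9, 25.1]
width: -0.001
```

```bash
python3 -m inch '[{"dx":0,"dy":0,"dz":1,"wx":0,"wy":0,"wz":0,"gripper":0},{"dx":0,"dy":0,"dz":0,"wx":0,"wy":0,"wz":0,"gripper":0},{"dx":0,"dy":0,"dz":0,"wx":0,"wy":0,"wz":0,"gripper":0},{"dx":0,"dy":0,"dz":0,"wx":0,"wy":0,"wz":0,"gripper":0},{"dx":0,"dy":0,"dz":0,"wx":0,"wy":0,"wz":0,"gripper":0},{"dx":0,"dy":0,"dz":0,"wx":0,"wy":0,"wz":0,"gripper":0},{"dx":0,"dy":0,"dz":0,"wx":0,"wy":0,"wz":0,"gripper":0},{"dx":0,"dy":0,"dz":0,"wx":0,"wy":0,"wz":0,"gripper":0}]'
python3 - <<'E'
from h import *
c=cam("side","pics/g.png")
for k in ("saddle","lever_pin","lever_pad","lid"):
    for d in spot_point(k,"side")[:1]: print(k,round(d["conf"],2),np.round(d["centre"],1))
v=[632,231,-.097]
for z in (40,53): print(proj(c,bw(v,[-188,0,z])))
for z in (96,136): print(proj(c,bw(v,[75,0,z])))
print(get_obs()["wrist_force"].round(1))
cv2.imwrite("pics/g.png",cv2.resize(c["pixels"][230:360,180:420],(780,422)))
E
```

```text
time: 17.6
tcp_pos: [443.5, 251.2, 61.4]
orientation: [-0.706, 0.029, -0.03, 0.707]
wrist_force: [-3.0, -1.9, 16.4]
width: 0.0
saddle 0.9 [290.8 272.5]
lever_pin 0.96 [293.6 274.2]
lever_pad 0.63 [381.3 304.5]
lid 0.83 [255.1 248. ]
[382.75058377 308.25454708]
[383.40189556 303.74088721]
[256.72628308 263.93264524]
[255.52314067 248.79579705]
[-3.7 -2.5 15.8]
```

View pics/g.png

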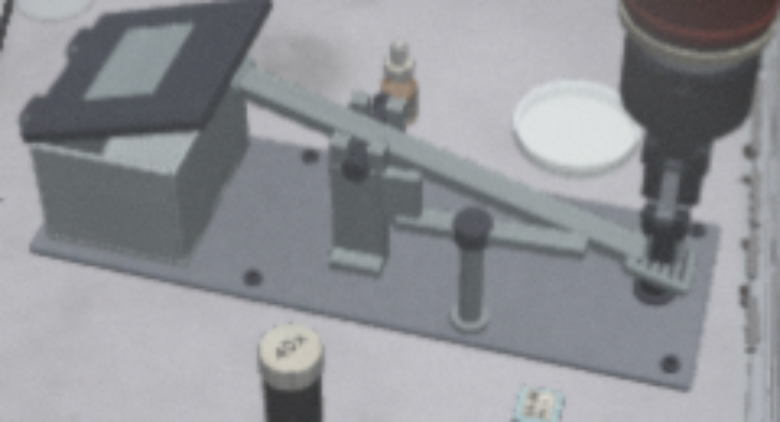

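The lid is open at the full 136 mm, the pin sits in the cheeks, and the pad is firmly on the buffer at about 16 N. The stop is alongside the lever, so I'm handing in.

```bash
python3 -c "
from station import *
print(sign_off())"
```

```text
the job is handed in; nothing more can be done
None
```

I pushed the swing stop clear with the closed fingertips, pressed the lever's long end down onto its rubber buffer, and handed in at about 18 s while still holding it there. `sign_off()` gives no verdict, so what follows is from my own last checks.

- **Stop:** it lies alongside the lever, at about 1.55 rad from the close wrist-camera view. A later fit gave 1.16 rad, but the tab was hidden from the wrist camera then and the scene camera's tab detection was wrong. In the pictures the blade is parallel to the lever.
- **Lever and lid:** the press force is steady at about 16 N, and it rose sharply over the last 3 mm as the pad met the buffer. The lid's lip shows at about the 136 mm fully open height.
- **Pad height:** the fingertips are at about 42 mm. The network's point for the pad reads about 51 mm from the side camera, where 1 pixel is about 3 mm, so it only loosely agrees with the 53 mm limit.
- **Pin:** it appears seated in the cheeks, detected within about 3 pixels of the saddle. That is roughly 9 mm, which is within the detection error but not a tight check against the 8 mm limit.
- **Bystanders:** the ones near the bin look undisturbed in the last views. I did not re-measure any of them, and the timer was not in those views.

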